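Clearing the watchmaker's bench: pots and hand tools into their trays

ROBOT

A 6-joint arm with a two-finger parallel gripper is mounted at the origin on the work surface. World frame = base frame: x ahead of the robot, y to its left, z up, the work surface at z = 0. Lengths are in m, angles in rad, forces in N, time in s.
With the tool pointing down it reaches from about 0.325 to 0.9 m from the base axis. Payload 6.1 kg.
Tool frame: the origin (TCP) lies midway between the tips of the shut fingers; the grasp point (between the pads) lies 19 mm behind it; x points along the fingers, y is the direction in which the jaws open and shut, and the axes are right-handed (so a half turn about x gives the same grasp; the last joint's range is limited). The gripper opens to 85 mm and grips with 20 to 120 N. Pads are 22 mm wide; open, the fingers measure 114 mm over their backs; the gripper's body (76 mm by 85 mm) begins 54 mm behind the grasp point. The pads swing forward as they close: fully open they stand 13 mm farther back than shut.
Start: joints at [-1.269, 0.22, 1.526, -0, 1.395, -0.126], TCP at [0.259, -0.569, 0.231] pointing down, gripper open.
Joint ranges: [-2.98, 2.98], [-0.91, 2.08], [0.09, 2.57], [-1.24, 4.39], [0.2, 2.65], [-2.68, 2.68]. Speed limits (rad/s): [2.57, 2.57, 3.01, 3.14, 3.14, 3.14].

INTERFACE

Orientations are given as [roll, pitch, yaw] about the fixed x, y, z axes, in that order (R = Rz(yaw) Ry(pitch) Rx(roll)).
In Python, from plant import movep, move_l, set_joints, gripper_to, hold, inverse_kinematics, observe, get_image, get_calibration, Unreachable, job_done gives the robot as it stands. Calls block until the motion is done:
- movep(position, orientation): joint-space move of the TCP to a pose.
- move_l(position, feed=0.15, rotation=None, max_force=None): straight line of the TCP; rotation=None keeps the orientation; feed is the mean speed in m/s. With max_force (N) it stops when the force on the tool has changed by that much, and returns True; else False.
- set_joints(angles): joint-space move.
- gripper_to(opening, f_grip=None): finger opening in m; f_grip is the grip in N (None keeps the last); returns when the fingers have stopped.
- hold(seconds).
- inverse_kinematics(position, orientation): joint angles nearest the present ones, or None.
- observe(): the state.
- get_image(name): name is "scene" or "top"; returns (picture, depth): 384x512x3 uint8, red, green, blue; 384x512 float32, m along the optical axis (not along the pixel's ray), 0 where there is no reading.
- get_calibration(name): a dict with "intrinsics" (3x3 intrinsics, pixels), "dist_coeffs" ([k1, k2, p1, p2, k3] as OpenCV has them; the pictures are not rectified), "world_from_camera" (4x4, takes a point from camera to world coordinates). Camera axes: x right, y down, z forward; pixel columns grow to the right and rows downward; lengths in m; the calibration is good to about 2 mm. A picture is of the moment at which its call begins. get_calibration takes no time and is no camera call.
A pose or a line that the arm cannot do raises Unreachable and nothing moves.
- job_done(): hands the job in, once; it reports no verdict.
The state is a dict: "time_s": time; "q": joint angles; "joint_velocities": joint speeds; "joint_torque": joint torques, N m; "eef_pos": TCP position; "tcp_rot": TCP orientation; "ft_force": force on the tool from outside, world axes, zero at the start; "torque": the same for the moment, N m; "opening": finger opening in m.
Only numpy, scipy, OpenCV 4.12 (cv2) and the standard library are available. Lean on these libraries where they do the work, as an engineer would, in place of code of your own. Each camera call takes 0.05 s, during which the arm holds its last target. There are 200 camera calls.

TASK

Clear the watchmaker's bench: put both hand tools in the wooden tray and the red-lidded parts pot upright in the free compartment of the black tray, beside the blue-lidded one that stays there. The red-lidded pot has fallen over: first stand it on its base on the white sheet and let go of it, then pick it up again and put it away. Do not drop the pot, and leave the loupe, movement holder and oil bottle alone.

Things in the scene. Friction and masses are not known exactly. Their poses are not given: they have to be found in the camera images.
- lying_pot: Octagonal jar, 46 mm across flats, 74 mm tall: an amber body 60 mm tall, then a round red lid 44 mm across, 14 mm high; about 0.14 kg. Origin: centre of its base; own z runs base to lid; a flat's normal lies along own x and every 45 deg from it. Starts lying on a flat on the white sheet, lid roughly towards the robot, axis 23 mm above the sheet.
- stored_pot: Octagonal jar, 46 mm across flats, 74 mm tall: an amber body 60 mm tall, then a round blue lid 44 mm across, 14 mm high; about 0.14 kg. Origin: centre of its base; own z runs base to lid; a flat's normal lies along own x and every 45 deg from it. Starts already upright in the black tray, in the compartment on its +x side; it stays there.
- screwdriver: Hand tool lying flat, 150 mm long: blue octagonal handle 85 mm long and 16 mm across flats, then a thin steel shaft 65 mm long. Origin: on the underside below the middle of the handle; own x runs along the tool from handle to blade. About 50 g.
- burnisher: Hand tool lying flat, 165 mm long: pale wooden octagonal handle 95 mm long and 20 mm across flats, brass ferrule, then a steel shank 70 mm long. Origin: on the underside below the middle of the handle; own x runs along the tool from handle to blade. About 50 g.
- screwdriver_butt (a point): Centre of the screwdriver's handle end, 42.5 mm from its origin along -x, 8 mm up.
- screwdriver_tip (a point): Blade tip of the screwdriver, 107.5 mm from its origin along +x, 8 mm up.
- burnisher_butt (a point): Centre of the burnisher's handle end, 47.5 mm from its origin along -x, 10 mm up.
- burnisher_tip (a point): Tip of the burnisher, 117.5 mm from its origin along +x, 10 mm up.
- tool_tray: Fixed open tray of pale wood for the hand tools, 210 (its x) x 150 (its y) x 30 mm high, walls and floor 5 mm thick. Origin: centre of its underside, on the bench.
- pot_tray: Fixed black tray for the pots, 160 (its x) x 88 (its y) x 38 mm high, walls and floor 4 mm thick; a 4 mm full-height wall makes two compartments, each 74 (x) x 80 (y) mm, centred 39 mm either side of the tray's centre along its x. Origin: centre of its underside, on the bench.
- sheet: Fixed white sheet on the bench, 320 (x) x 400 (y) x 2 mm thick. Origin: centre of its underside, on the bench.
- loupe: Bystander: black eyeglass loupe standing on end, 42 mm across, 44 mm tall. Origin: centre of its underside.
- movement_holder: Bystander: grey block 65 x 50 x 14 mm with a brass watch movement on it, 22 mm high. Origin: centre of its underside.
- oil_bottle: Bystander: green glass bottle with a black cap, 36 mm across, 62 mm tall. Origin: centre of its underside.

How it is judged:
By the outcome, as a careful person would: the job done as asked, in the order asked, and still so for the second after the job is handed in, with the robot touching nothing.
It also fails if it takes over 72 s, if anything falls off the work surface, if the arm or the gripper's body presses on something with over 40 N, if the wrist force passes 120 N, or if a joint passes its speed limit or range.

## Working session

There is one attempt and no reset: what is moved stays moved. The work goes in short steps, each a Python script; the robot and the scene stay as the last script left them, time stands still between calls to the robot, and variables do not carry over. Pictures are saved under pics/ and viewed, about 8 in all and at most 12, crops included, and the job is handed in when it is done.

```bash
ls; mkdir -p pics; cat > h.py <<'E'
import numpy as np, cv2
from plant import *
def cam(n):
    c=get_calibration(n); return np.array(c["intrinsics"]),np.array(c["dist_coeffs"]),np.array(c["world_from_camera"])
def snap(n,f):
    im,d=get_image(n); cv2.imwrite(f"pics/{f}.png",im[:,:,::-1]); np.save(f"pics/{f}.npy",d); return im,d
def ray(n,uv):
    K,D,T=cam(n); p=cv2.undistortPoints(np.array(uv,float).reshape(-1,1,2),K,D)[:,0]
    r=np.c_[p,np.ones(len(p))]@T[:3,:3].T; return T[:3,3],r
def atz(n,uv,z):
    o,r=ray(n,uv); return o+r*((np.asarray(z,float)-o[2])/r[:,2])[:,None]
def pts(n,d):   # world point per pixel from depth
    v,u=np.mgrid[:384,:512]; o,r=ray(n,np.stack([u,v],-1).reshape(-1,2))
    return (o+r*d.reshape(-1,1)).reshape(384,512,3)
E
python3 - <<'E'
from h import *
for n in("top","scene"):
    snap(n,n+"0"); print(np.round(cam(n)[2],3).tolist(),cam(n)[0][0,0])
a=cv2.imread("pics/top0.png"); cv2.imwrite("pics/top0b.png",cv2.resize(a,(800,600),interpolation=cv2.INTER_CUBIC))
print(observe())
E
```

```text
pics
[[-0.015, -0.989, 0.15, 0.463], [-1.0, 0.018, 0.015, -0.008], [-0.018, -0.149, -0.989, 1.288], [0.0, 0.0, 0.0, 1.0]] 482.5272016179054
[[-0.479, 0.514, -0.711, 1.329], [0.878, 0.269, -0.397, 0.384], [-0.013, -0.814, -0.58, 0.615], [0.0, 0.0, 0.0, 1.0]] 402.18817349627346
{'time_s': 0.1, 'q': array([-1.26911694e+00,  2.21167611e-01,  1.52749309e+00, -1.58374177e-05,
        1.39467510e+00, -1.26067234e-01]), 'joint_velocities': array([ 7.67797631e-04, -2.27894360e-03, -1.65585250e-03,  6.20376724e-05,
        3.98164808e-04,  7.94924435e-04]), 'joint_torque': array([ 1.61416738e-04, -4.98244929e+01, -3.90547049e+01, -2.14360380e-04,
        5.65598777e-03, -2.82043555e-05]), 'eef_pos': array([ 0.25911335, -0.56816888,  0.23029793]), 'tcp_rot': array([-1.68792157,  1.56905311,  1.88142048]), 'ft_force': array([-0.01472937,  0.25839178, -0.60966555]), 'torque': array([-0.02759755,  0.03828573, -0.01501488]), 'opening': 0.08556441802038153}
```

View pics/top0b.png

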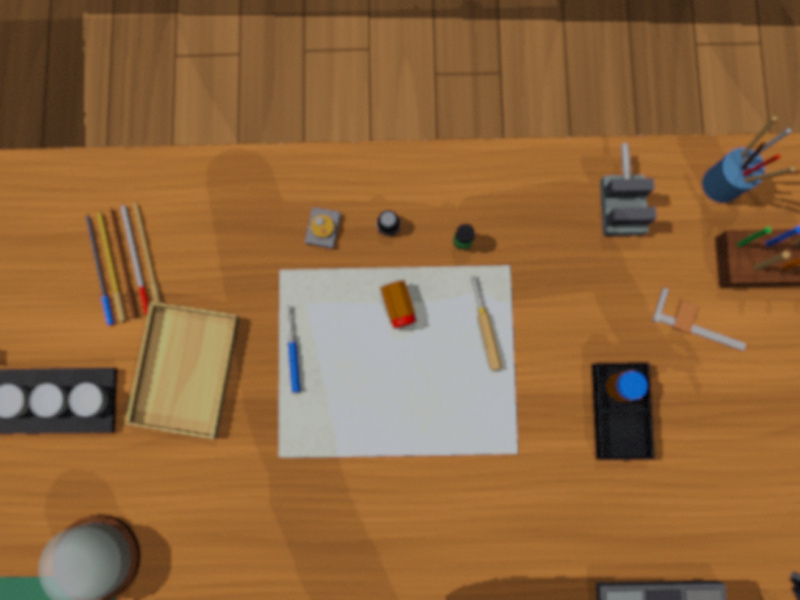

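View pics/scene0.png

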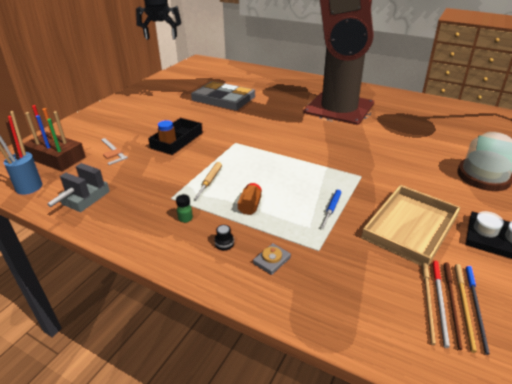

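The top view, in 800x600 pixels, has +x up and +y left. It shows the lying pot at about (398,304), the screwdriver at (294,350), the burnisher at (486,325), the wooden tray at (183,370) and the black tray at (622,411) with its free compartment at (625,435). I'll enlarge and measure next.

```bash
python3 - <<'E'
from h import *
a=cv2.imread("pics/top0.png"); d=np.load("pics/top0.npy"); P=pts("top",d)
cr=lambda u0,u1,v0,v1,s:cv2.resize(a[v0:v1,u0:u1],None,fx=s,fy=s,interpolation=cv2.INTER_CUBIC)
A=cr(175,335,165,255,5); cv2.imwrite("pics/c1.png",A)          # 800x450
B=np.hstack([cr(75,155,185,285,5),cr(370,430,225,300,5)[:500] if 0 else cr(365,435,215,315,5)]); cv2.imwrite("pics/c2.png",B)
hsv=cv2.cvtColor(a,cv2.COLOR_BGR2HSV).astype(int); H,S,V=[hsv[...,i] for i in range(3)]
roi=np.zeros((384,512),bool); roi[170:290,180:328]=1
m={"blue":roi&(H>100)&(H<130)&(S>120),"amb":roi&(H<20)&(S>150),"red":roi&((H<4)|(H>174))&(S>180),
 "wood":roi&(H>10)&(H<30)&(S>60)&(np.arange(512)[None]>290), "white":roi&(S<60)&(V>120)}
for k,q in m.items():
    v,u=np.nonzero(q); p=P[q]; p=p[d[q]>0]
    print(k,q.sum(),(u.min(),u.max(),v.min(),v.max()),"med",np.round(np.median(p,0),4),"z95",np.round(np.percentile(p[:,2],[5,50,95]),4))
    if k!="white":
        z={"blue":.012,"amb":.03,"red":.03,"wood":.014}[k]; w=atz("top",np.c_[u,v],z)[:,:2]
        r=cv2.minAreaRect((w*1000).astype(np.float32)); print("   rect mm",r, "mean",w.mean(0)*1000)
        c=w-w.mean(0); e=np.linalg.svd(c,full_matrices=0)[2][0]; print("   pca deg",np.degrees(np.arctan2(e[1],e[0])))
bench=P[(d>0)&(H<20)&(P[...,2]<.05)&(P[...,0]>.2)]; print("bench z",np.median(bench[:,2]))
for nm,u0,u1,v0,v1 in(("pottray",375,422,228,297),):
    p=P[v0:v1,u0:u1]; print(nm, [np.round(np.percentile(p[...,2],x),4) for x in (5,50,95,99)])
q=(H>100)&(H<130)&(S>150)&(np.arange(512)[None]>380)&(np.arange(512)[None]<430)&(np.arange(384)[:,None]>225)&(np.arange(384)[:,None]<265)
v,u=np.nonzero(q); print("bluelid",q.sum(),np.median(P[q],0),atz("top",[[u.mean(),v.mean()]],.078))
E
```

```text
blue 153 (np.int64(185), np.int64(191), np.int64(219), np.int64(250)) med [0.5488 0.1737 0.0168] z95 [0.0124 0.0168 0.0215]
   rect mm ((550.3673706054688, 174.93223571777344), (82.83338165283203, 12.82810115814209), 4.62767219543457) mean [550.14728038 174.85644034]
   pca deg -175.19112945865078
amb 466 (np.int64(180), np.int64(265), np.int64(170), np.int64(208)) med [ 0.6539 -0.0025  0.044 ] z95 [-0.001   0.044   0.0501]
   rect mm ((693.8766479492188, 70.10572052001953), (242.6609649658203, 72.12138366699219), 61.03098678588867) mean [659.07335795   9.58867227]
   pca deg -118.76498754366433
red 59 (np.int64(251), np.int64(264), np.int64(202), np.int64(208)) med [ 0.6212 -0.0124  0.043 ] z95 [0.032  0.043  0.0489]
   rect mm ((622.24609375, -12.204107284545898), (11.628231048583984, 35.77171325683594), 15.059147834777832) mean [622.62021644 -12.63465402]
   pca deg 106.08796649732328
wood 330 (np.int64(291), np.int64(327), np.int64(170), np.int64(236)) med [ 0.5961 -0.156   0.0186] z95 [-0.0011  0.0186  0.0248]
   rect mm ((629.31982421875, -149.52455139160156), (96.58438110351562, 176.975341796875), 88.93203735351562) mean [ 603.59999867 -157.2369748 ]
   pca deg -176.33281829864274
white 16356 (np.int64(180), np.int64(327), np.int64(170), np.int64(289)) med [0.5516 0.002  0.0012] z95 [-0.003   0.0012  0.0056]
bench z -0.002102860241725124
pottray [np.float64(-0.0036), np.float64(0.0037), np.float64(0.0759), np.float64(0.0798)]
bluelid 304 [ 0.50792786 -0.37758087  0.0759477 ] [[ 0.50742695 -0.37653206  0.078     ]]
```

View pics/c1.png

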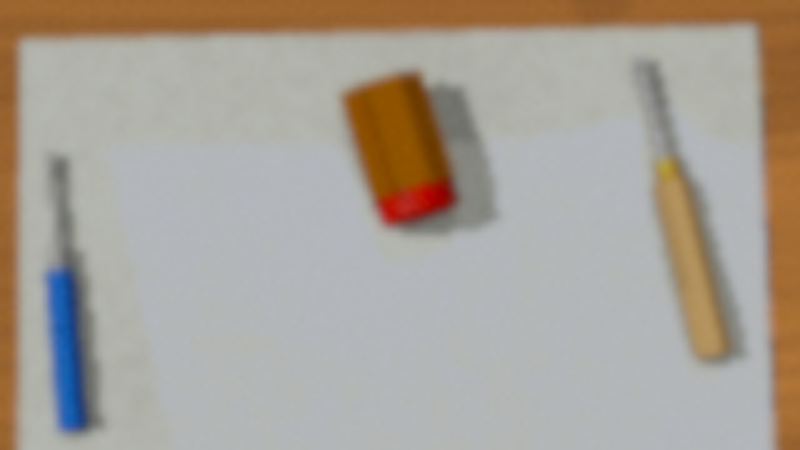

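View pics/c2.png

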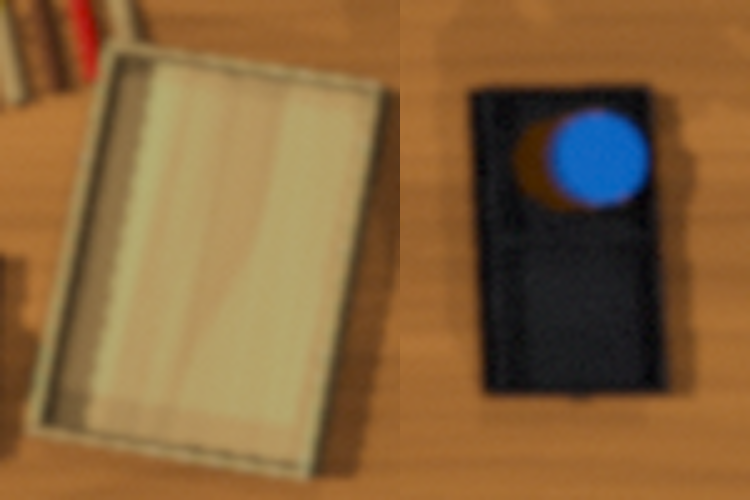

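In c1 the screwdriver runs butt (73,432) to tip (58,155), and the burnisher butt (712,358) to tip (645,60). The pot's base edge is (343,95)-(420,72) and its lid edge (383,225)-(455,203). In c2 I can read the outer corners of both trays. I'll convert these and hold the lengths against the given sizes.

```bash
cat > m.py <<'E'
from h import *
def px(l,u0,v0): return [((x+.5)/5-.5+u0,(y+.5)/5-.5+v0) for x,y in l]
def ang(v): return np.degrees(np.arctan2(v[1],v[0]))
if __name__=="__main__":
    for n,b,t,z,L,o in(("screw",(73,432),(58,155),.010,.150,.0425),("burn",(712,358),(645,60),.012,.165,.0475)):
        w=atz("top",px([b,t],175,165),z); e=w[1]-w[0]; l=np.linalg.norm(e); print(n,w.round(4).tolist(),"len",l,L,"origin",(w[0]+e*o/L)[:2].round(4),"deg",ang(e))
    for n,c,z,u0,v0 in(("tooltray",[(118,42),(385,85),(312,474),(28,430)],.030,75,185),("pottray",[(70,90),(250,87),(267,390),(85,394)],.038,365,215)):
        w=atz("top",px(c,u0,v0),z); s=[np.linalg.norm(w[i]-w[(i+1)%4]) for i in range(4)]
        print(n,"c",w.mean(0).round(4),"sides",np.round(s,4),"x deg",ang(w[0]+w[1]-w[2]-w[3]))
    w=atz("top",px([(343,95),(420,72),(455,203),(383,225)],175,165),.035); print("pot corners",w[:,:2].round(4).tolist())
    d=np.load("pics/top0.npy"); P=pts("top",d); q=(P[...,2]>.03)&(P[...,0]>.58)&(P[...,0]<.70)&(abs(P[...,1])<.06)
    p=P[q]; r=cv2.minAreaRect((p[:,:2]*1000).astype(np.float32)); print("depth pot",q.sum(),r,p.mean(0).round(4),np.percentile(p[:,2],[50,90,98]).round(4))
    c=p[:,:2]-p[:,:2].mean(0); e=np.linalg.svd(c,full_matrices=0)[2][0]; print("pca",ang(e))
    a=cv2.imread("pics/top0.png"); h=cv2.cvtColor(a,cv2.COLOR_BGR2HSV).astype(int)
    m=(h[...,0]<22)|(h[...,0]>170); m&=h[...,1]>150; m[:176]=0; m[215:]=0; m[:,:235]=0; m[:,275:]=0
    v,u=np.nonzero(m); w=atz("top",np.c_[u,v],.033)[:,:2]; print("colour pot",m.sum(),cv2.minAreaRect((w*1000).astype(np.float32)),w.mean(0))
    c=w-w.mean(0); e=np.linalg.svd(c,full_matrices=0)[2][0]; print("pca",ang(e))
    # second view: points of the pot in the scene camera
    a=cv2.imread("pics/scene0.png"); d=np.load("pics/scene0.npy"); P=pts("scene",d)
    q=(P[...,2]>.012)&(P[...,0]>.58)&(P[...,0]<.72)&(abs(P[...,1])<.06); p=P[q]; print("scene pot",q.sum(),cv2.minAreaRect((p[:,:2]*1000).astype(np.float32)),p[:,2].max())
E
python3 m.py
```

```text
screw [[0.5068, 0.1713, 0.01], [0.6548, 0.1798, 0.01]] len 0.14825379071227368 0.15 origin [0.5487 0.1737] deg 3.284196978922132
burn [[0.5401, -0.1664, 0.012], [0.7004, -0.1363, 0.012]] len 0.16310259331956536 0.165 origin [ 0.5863 -0.1578] deg 10.642826801572813
tooltray c [0.5488 0.3592 0.03  ] sides [0.1454 0.2053 0.1511 0.2075] x deg -10.63096844017085
pottray c [ 0.4681 -0.3684  0.038 ] sides [0.0929 0.1537 0.0923 0.1542] x deg -0.36781979858349645
pot corners [[0.6803, 0.0256], [0.6919, -0.0153], [0.6219, -0.0323], [0.611, 0.0056]]
depth pot 487 ((652.1146240234375, -3.8489837646484375), (74.43206024169922, 45.95291519165039), 16.23779296875) [ 0.6522 -0.0036  0.0431] [0.0441 0.049  0.0511]
pca -163.78194244223164
colour pot 417 ((651.1864013671875, -5.039569854736328), (73.1373062133789, 40.88801574707031), 17.384811401367188) [ 0.65148152 -0.00446694]
pca -163.6368061456763
scene pot 551 ((651.8138427734375, -6.887306213378906), (79.76384735107422, 47.39771270751953), 15.916831970214844) 0.05115560172533551
```

```bash
cat > r.py <<'E'
from h import *
from scipy.spatial.transform import Rotation as Ro
def rot(h,tilt,flip=1):
    """h: horizontal heading (rad) of the tilt plane; tilt from down (deg), + = fingers point along h. Jaw is perpendicular to h."""
    t=np.radians(tilt); x=np.array([np.sin(t)*np.cos(h),np.sin(t)*np.sin(h),-np.cos(t)])
    y=flip*np.array([-np.sin(h),np.cos(h),0]); R=np.c_[x,y,np.cross(x,y)]
    return Ro.from_matrix(R).as_euler("xyz"),x
OFF=.0235   # grasp point behind TCP at 46 mm opening
def tcp(G,h,tilt,flip=1,back=0,off=OFF):
    o,x=rot(h,tilt,flip); return np.array(G)+x*(off-back),o
HP=np.radians(16.3)
E
python3 - <<'E'
from r import *
G=[.6486,-.0053,.028]
for a in(35,40,45,50):
  for f in(1,-1):
    r=[]
    for g,h,t,b in((G,HP,a,.1),(G,HP,a,0),([.6,0,.16],HP,a-90,0),([.52,0,.16],0,a-90,0),([.52,0,.042],0,a-90,0),([.52,0,.042],0,a-90,.12),([.52,0,.058],0,0,0)):
        q=inverse_kinematics(*tcp(g,h,t,f,b)); r.append(None if q is None else np.round(q,2).tolist())
    print(a,f,*r,sep="\n  ")
E
```

```text
35
  1
  None
  None
  [-0.01, 0.95, 0.92, -0.29, 2.19, -1.92]
  [-0.1, 0.78, 1.2, -0.1, 2.12, -1.68]
  [-0.1, 0.94, 1.19, -0.09, 1.97, -1.66]
  [-0.09, 1.08, 0.8, -0.09, 2.22, -1.68]
  [-0.15, 0.21, 1.94, -0.0, 0.99, -1.72]
35
  -1
  [-0.35, 0.01, 2.18, 0.7, 0.56, 0.4]
  [-0.28, 0.3, 2.05, 0.9, 0.4, 0.23]
  [-0.01, 0.95, 0.92, -0.29, 2.19, 1.22]
  [-0.1, 0.78, 1.2, -0.1, 2.12, 1.46]
  [-0.1, 0.94, 1.19, -0.09, 1.97, 1.48]
  [-0.09, 1.08, 0.8, -0.09, 2.22, 1.46]
  [-0.15, 0.21, 1.94, -0.0, 0.99, 1.42]
40
  1
  None
  None
  [-0.01, 0.89, 0.98, -0.27, 2.11, -1.9]
  [-0.1, 0.72, 1.26, -0.09, 2.04, -1.68]
  [-0.1, 0.88, 1.25, -0.08, 1.88, -1.66]
  [-0.09, 0.98, 0.91, -0.08, 2.12, -1.67]
  [-0.15, 0.21, 1.94, -0.0, 0.99, -1.72]
40
  -1
  [-0.39, -0.0, 2.24, 0.94, 0.52, 0.14]
  [-0.3, 0.3, 2.1, 1.23, 0.39, -0.11]
  [-0.01, 0.89, 0.98, -0.27, 2.11, 1.24]
  [-0.1, 0.72, 1.26, -0.09, 2.04, 1.46]
  [-0.1, 0.88, 1.25, -0.08, 1.88, 1.48]
  [-0.09, 0.98, 0.91, -0.08, 2.12, 1.47]
  [-0.15, 0.21, 1.94, -0.0, 0.99, 1.42]
45
  1
  None
  None
  [-0.02, 0.82, 1.05, -0.24, 2.02, -1.9]
  [-0.11, 0.65, 
[... 426 characters left out ...]
, 0.99, 1.42]
50
  1
  None
  [-0.36, 0.34, 2.17, 1.81, 0.49, 2.42]
  [-0.03, 0.76, 1.12, -0.21, 1.93, -1.89]
  [-0.11, 0.59, 1.37, -0.07, 1.88, -1.68]
  [-0.11, 0.74, 1.39, -0.07, 1.71, -1.66]
  [-0.1, 0.79, 1.11, -0.07, 1.93, -1.67]
  [-0.15, 0.21, 1.94, -0.0, 0.99, -1.72]
50
  -1
  [-0.48, 0.02, 2.35, 1.48, 0.56, -0.45]
  [-0.36, 0.34, 2.17, 1.81, 0.49, -0.72]
  [-0.03, 0.76, 1.12, -0.21, 1.93, 1.25]
  [-0.11, 0.59, 1.37, -0.07, 1.88, 1.46]
  [-0.11, 0.74, 1.39, -0.07, 1.71, 1.48]
  [-0.1, 0.79, 1.11, -0.07, 1.93, 1.47]
  [-0.15, 0.21, 1.94, -0.0, 0.99, 1.42]<stdin>:7: UserWarning: Gimbal lock detected. Setting third angle to zero since it is not possible to uniquely determine all angles.
```

```bash
python3 -W ignore - <<'E'
from r import *
A=30; G=np.array([.6486,-.0053,.028])
gripper_to(.085,40)
movep(*tcp(G+[-.03,-.01,.1],HP,A,-1,.10)); 
p,o=tcp(G,HP,A,-1,.09); movep(p,o)
p,o=tcp(G,HP,A,-1); print("touch",move_l(p,feed=.12,max_force=15))
s=observe(); print(s["time_s"],s["eef_pos"],p,s["ft_force"].round(2),s["q"].round(2))
gripper_to(.03,60)
s=observe(); print("open",s["opening"],s["ft_force"].round(2)); 
move_l(p+[0,0,.10],feed=.15); s=observe(); print("t",s["time_s"],s["opening"],s["ft_force"].round(2))
snap("scene","s1"); snap("top","t1")
a=cv2.imread("pics/s1.png"); cv2.imwrite("pics/s1c.png",cv2.resize(a[60:270,130:400],None,fx=2.8,fy=2.8,interpolation=cv2.INTER_CUBIC))
E
```

```text
touch False
3.9833 [ 0.66057673 -0.00230136  0.00899561] [ 0.65987771 -0.00200217  0.0076484 ] [ 0.21  0.42 -0.11] [-0.25  0.31  2.    0.63  0.45  0.52]
open 0.045361909003661105 [-3.69 -0.7   6.68]
t 5.25 0.04481369995892428 [-0.8  -0.14 -1.81]
```

View pics/s1c.png

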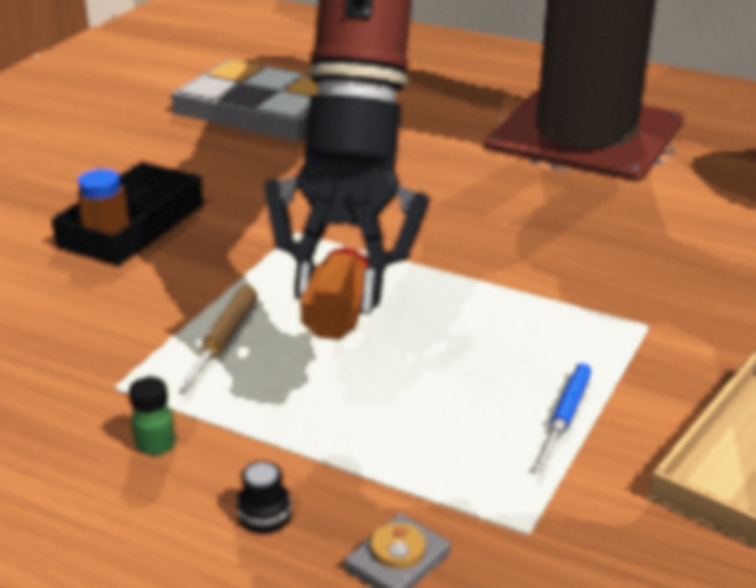

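The pot is held square-on: the opening is 45 mm and the weight registers. Next I'll turn it upright and set it on the sheet with a force guard.

```bash
python3 -W ignore - <<'E'
from r import *
A=-60
movep(*tcp([.60,-.005,.15],HP,-15,-1)); movep(*tcp([.52,0,.12],0,A,-1))
move_l(tcp([.52,0,.060],0,A,-1)[0],feed=.12); hold(.2)
s=observe(); print(s["time_s"],s["ft_force"].round(2),s["opening"])
p,o=tcp([.52,0,.032],0,A,-1)
print("touch",move_l(p,feed=.025,max_force=4)); hold(.2); s=observe()
print(s["time_s"],s["eef_pos"],"grasp z",s["eef_pos"][2]+OFF*.5,s["ft_force"].round(2),s["q"].round(2),s["opening"])
im,d=snap("scene","s2"); P=pts("scene",d)
a=cv2.imread("pics/s2.png"); cv2.imwrite("pics/s2c.png",cv2.resize(a[90:240,180:350],None,fx=4,fy=4,interpolation=cv2.INTER_CUBIC))
E
```

```text
7.7083 [ 0.27  0.22 -1.39] 0.04553997388187743
touch True
8.6417 [4.99336995e-01 1.46448053e-05 3.03870587e-02] grasp z 0.04213705872267384 [ 2.75 -1.06  4.77] [-0.1   1.01  1.12 -0.1   2.06  1.48] 0.045092276427477304
```

View pics/s2c.png

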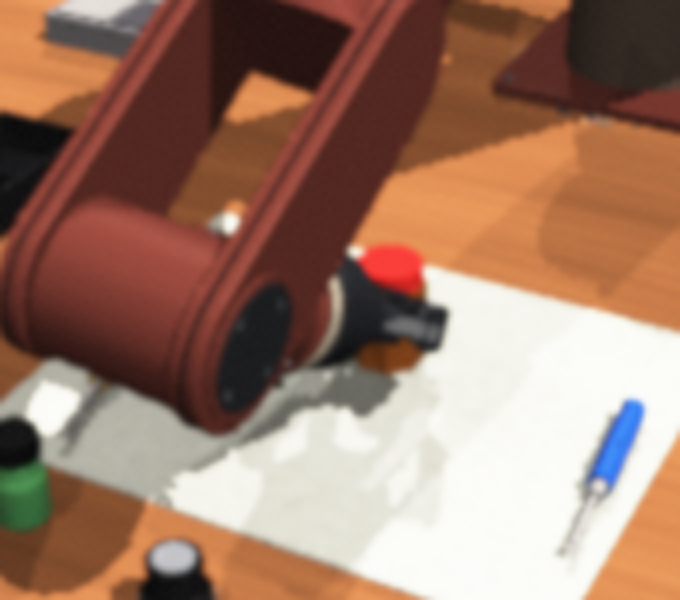

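The pot stands upright; contact came at exactly the expected grasp height. I'll release it and back off.

```bash
python3 -W ignore - <<'E'
from r import *
gripper_to(.085); s=observe(); print(s["time_s"],s["ft_force"].round(2))
p,o=tcp([.52,0,.0421],0,-60,-1,.06); print(move_l(p,feed=.12,max_force=10))
move_l(p+[0,0,.12],feed=.2)
im,d=snap("scene","s3"); im,dt=snap("top","t3"); P=pts("top",dt); print(observe()["time_s"])
q=(P[...,2]>.06)&(P[...,2]<.09)&(P[...,0]>.44)&(P[...,0]<.56)&(abs(P[...,1])<.06); print("lid top",q.sum(),np.median(P[q],0))
h=cv2.cvtColor(im,cv2.COLOR_RGB2HSV).astype(int); r=((h[...,0]<4)|(h[...,0]>174))&(h[...,1]>180)&(np.arange(512)[None]>200)&(np.arange(512)[None]<320)
v,u=np.nonzero(r); print("red",r.sum(),u.min(),u.max(),v.min(),v.max(),atz("top",[[u.mean(),v.mean()]],.076))
a=cv2.imread("pics/s3.png")[80:230,150:350]; cv2.imwrite("pics/s3c.png",cv2.resize(a,None,fx=3,fy=3,interpolation=cv2.INTER_CUBIC))
E
```

```text
9.1667 [-0.35  0.02  0.44]
False
10.675
lid top 0 [nan nan nan]Traceback (most recent call last):
  File "<stdin>", line 8, in <module>
    return umr_minimum(a, axis, None, out, keepdims, initial, where)
ValueError: zero-size array to reduction operation minimum which has no identity
```

```bash
cat > tool.py <<'E'
from r import *
C=np.array([.5488,.3592]); TY=np.radians(-10.63); EX=np.array([np.cos(TY),np.sin(TY)]); EY=np.array([-np.sin(TY),np.cos(TY)])
def best(p,h):
    q0=observe()["q"]; c=[]
    for f in(1,-1):
        o=rot(h,0,f)[0]; q=inverse_kinematics(p,o)
        if q is not None: c.append((np.abs(np.array(q)-q0).max(),o,f))
    return min(c,key=lambda t:t[0])[1:]
def run(org,deg,mid,ty,w,zup=.12):
    h=np.radians(deg); e=np.array([np.cos(h),np.sin(h)]); g=np.array(org)+.010*e
    P=np.array([*g,zup]); o,f=best(P,h); movep(P,o); gripper_to(.045,40)
    print("down",move_l([*g,.0045],feed=.12,max_force=8)); z0=observe()["eef_pos"][2]; gripper_to(.004,40)
    s=observe(); print("z",z0,"open",s["opening"],"want",w,s["ft_force"].round(1))
    move_l(P,feed=.2); s=observe(); print("held",s["opening"],s["time_s"])
    t=C+EX*(-(mid-.010))+EY*ty; T=np.array([*t,zup])
    o2=rot(TY,0,f)[0]; movep(T,o2)
    print("down",move_l([*t,z0+.0045],feed=.12,max_force=6)); s=observe(); print(s["eef_pos"])
    gripper_to(.036); print(move_l(T,feed=.2,max_force=15)); print("t",observe()["time_s"])
E
python3 -W ignore - <<'E'
from tool import *
s=observe(); movep(*tcp([.60,.06,.24],0,0,-1))
run([.5487,.1737],3.28,.0325,.030,.016)
im,d=snap("scene","s4"); im,dt=snap("top","t4"); P=pts("top",dt)
q=(P[...,2]>.06)&(P[...,2]<.09)&(P[...,0]>.44)&(P[...,0]<.56)&(abs(P[...,1])<.06); print("lid top",q.sum(),np.median(P[q],0) if q.any() else "")
a=cv2.imread("pics/s4.png")[90:290,140:480]; cv2.imwrite("pics/s4c.png",cv2.resize(a,None,fx=2.3,fy=2.3,interpolation=cv2.INTER_CUBIC))
E
```

```text
down False
z 0.0054288148303163405 open 0.01457411267732996 want 0.016 [ 0.4 -1.5  4.5]
held 0.014717386387085854 14.925
down True
[0.53075817 0.39150089 0.0085963 ]
False
t 17.7667
lid top 269 [0.51671767 0.00212788 0.0748027 ]
```

View pics/s4c.png

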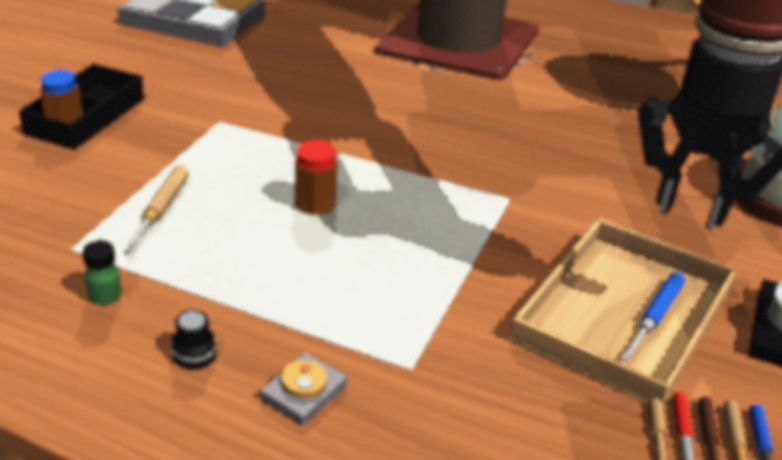

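The picture shows the pot standing upright at about (316,180) and the screwdriver lying in the tray at (655,315). Next I'll do the burnisher and then the pot.

```bash
python3 -W ignore - <<'E'
from tool import *
run([.5863,-.1578],10.64,.035,-.026,.020,zup=.16)
E
```

```text
down False
z 0.005546387143119096 open 0.01916088968676601 want 0.02 [-0.5 -0.5  4.2]
held 0.018867662352630654 22.8417
down False
[0.52021935 0.33867388 0.01110492]
False
t 27.2667
```

```bash
python3 -W ignore - <<'E'
from tool import *
g=np.array([.5175,.001]); P=np.array([*g,.17]); o,f=best(P,0); movep(P,o); gripper_to(.085,50)
print("down",move_l([*g,.0345],feed=.12,max_force=8)); gripper_to(.03,50); s=observe(); z0=s["eef_pos"][2]; print(s["eef_pos"],s["opening"],s["ft_force"].round(1))
move_l(P,feed=.15); s=observe(); print("held",s["opening"],s["ft_force"].round(1),s["time_s"])
T=np.array([.429,-.370,.17]); o=rot(0,0,f)[0]; movep(T,o); move_l([T[0],T[1],.075],feed=.15)
hold(.2); s=observe(); print("above",s["eef_pos"],s["opening"],s["ft_force"].round(1),s["time_s"])
snap("scene","s5"); snap("top","t5")
a=cv2.imread("pics/s5.png")[70:180,110:260]; b=cv2.imread("pics/t5.png")[205:315,355:455]
cv2.imwrite("pics/s5c.png",cv2.resize(np.hstack([a,b]),None,fx=3.2,fy=3.2,interpolation=cv2.INTER_CUBIC))
E
```

```text
down False
[0.51818538 0.00089381 0.03524379] 0.04533693693522317 [-0.2 -0.9  3.6]
held 0.045152253465683856 [-0.1  1.2 -2.2] 31.8667
above [ 0.4297275  -0.37076712  0.0764235 ] 0.04548861524422485 [-0.2 -0.1 -0.9] 34.275
```

View pics/s5c.png

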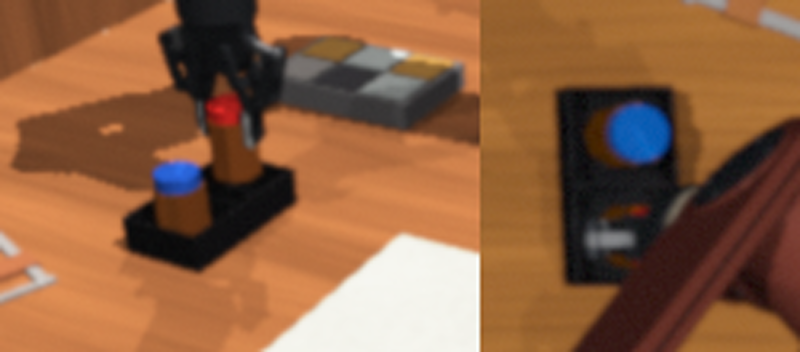

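The pot hangs upright over the free compartment, clear of the blue-lidded one. I'll lower it with a force guard and release.

```bash
python3 -W ignore - <<'E'
from tool import *
print("touch",move_l([.429,-.370,.034],feed=.04,max_force=4)); s=observe(); print(s["eef_pos"],"want z .0372",s["ft_force"].round(1))
if s["eef_pos"][2]<.042:
    gripper_to(.075); print(move_l([.429,-.370,.2],feed=.15,max_force=10)); movep([.45,-.12,.3],rot(0,0,best([.45,-.12,.3],0)[1])[0])
    s=observe(); print(s["time_s"])
snap("scene","s6"); im,d=snap("top","t6"); P=pts("top",d)
for x in(.429,.507):
    q=(P[...,2]>.06)&(P[...,2]<.1)&(abs(P[...,0]-x)<.035)&(abs(P[...,1]+.37)<.04); print(q.sum(),np.median(P[q],0) if q.any() else "")
a=cv2.imread("pics/s6.png")[70:290,120:490]; cv2.imwrite("pics/s6c.png",cv2.resize(a,None,fx=2.15,fy=2.15,interpolation=cv2.INTER_CUBIC))
E
```

```text
touch True
[ 0.42863343 -0.36963389  0.0372823 ] want z .0372 [-1.7  0.6  4. ]
False
37.9333
248 [ 0.42493513 -0.36876504  0.07659171]
297 [ 0.50787511 -0.37376573  0.07611105]
```

View pics/s6c.png

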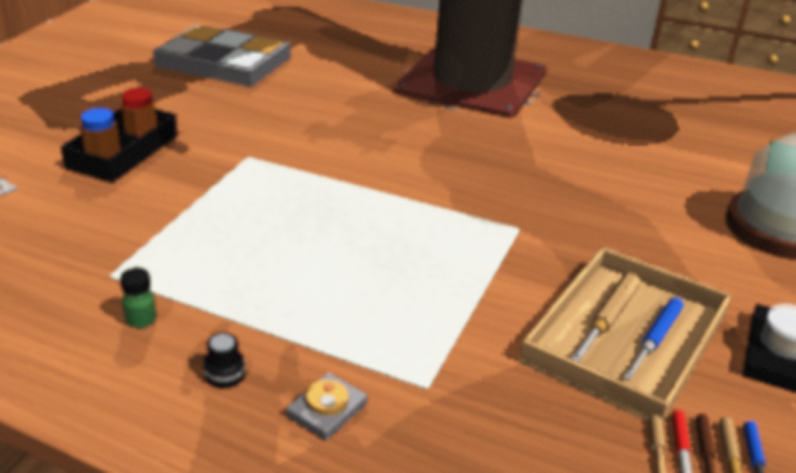

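Both tools lie in the tray at about (605,315) and (655,340). The red and blue pots stand upright in the black tray at (138,110) and (98,130). The bystanders are untouched, so I'm handing in.

```bash
python3 -c "
from plant import *
job_done()"
```

```text
the job is handed in; nothing more can be done
```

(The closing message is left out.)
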